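# Lay out butterflies along a wall-art stem by size

### The job

Lay the four white butterflies out gently along the gold stem in order of size, one centred on each mounting disc, the largest next to the open flower and the smallest at the bud end. Each lies flat and square across the stem with its head pointing away from the robot. Leave the tin of enamel standing where it is.

Things in the scene. Friction and masses are not known exactly. Their poses are not given: they have to be found in the camera images.
- butterfly_68: Loose white steel butterfly, smallest of four: wingspan 68 mm, 48 mm nose to tail. Flat wings, 4 mm thick; on top along the middle a steel bar 27 mm long, 12 mm wide, top 20 mm above the underside: grip it here, from above. Origin: on the underside, below the bar's middle. x: along the bar to the head (antennae, larger wings), y to its left wing, z up. Starts flat on the bench
- butterfly_84: Loose white steel butterfly, second smallest of four: wingspan 84 mm, 59 mm nose to tail. Flat wings, 4 mm thick; on top along the middle a steel bar 34 mm long, 12 mm wide, top 20 mm above the underside: grip it here, from above. Origin: on the underside, below the bar's middle. x: along the bar to the head (antennae, larger wings), y to its left wing, z up. Starts flat on the bench
- butterfly_100: Loose white steel butterfly, second largest of four: wingspan 100 mm, 70 mm nose to tail. Flat wings, 4 mm thick; on top along the middle a steel bar 40 mm long, 12 mm wide, top 20 mm above the underside: grip it here, from above. Origin: on the underside, below the bar's middle. x: along the bar to the head (antennae, larger wings), y to its left wing, z up. Starts flat on the bench
- butterfly_116: Loose white steel butterfly, largest of four: wingspan 116 mm, 82 mm nose to tail. Flat wings, 4 mm thick; on top along the middle a steel bar 46 mm long, 12 mm wide, top 20 mm above the underside: grip it here, from above. Origin: on the underside, below the bar's middle. x: along the bar to the head (antennae, larger wings), y to its left wing, z up. Starts flat on the bench
- disc_1: Fixed steel mounting disc, 36 mm across, flat top 8 mm above the bench; the right-hand end disc, seen from the robot. Four alike, about 125 mm apart along the stem, a gold bar 12 mm wide lying on the bench, top 7 mm up. Origin: centre of the underside, on the bench. x: across the stem, away from the robot; y: along the stem from disc_1 to disc_4; z up
- disc_2: Fixed steel mounting disc, 36 mm across, flat top 8 mm above the bench; next to disc_1. Four alike, about 125 mm apart along the stem, a gold bar 12 mm wide lying on the bench, top 7 mm up. Origin: centre of the underside, on the bench. x: across the stem, away from the robot; y: along the stem from disc_1 to disc_4; z up
- disc_3: Fixed steel mounting disc, 36 mm across, flat top 8 mm above the bench; next to disc_4. Four alike, about 125 mm apart along the stem, a gold bar 12 mm wide lying on the bench, top 7 mm up. Origin: centre of the underside, on the bench. x: across the stem, away from the robot; y: along the stem from disc_1 to disc_4; z up
- disc_4: Fixed steel mounting disc, 36 mm across, flat top 8 mm above the bench; the left-hand end disc. Four alike, about 125 mm apart along the stem, a gold bar 12 mm wide lying on the bench, top 7 mm up. Origin: centre of the underside, on the bench. x: across the stem, away from the robot; y: along the stem from disc_1 to disc_4; z up
- flower: Fixed open flower, six white petals around a gold boss, 66 mm across, 21 mm high, at one end of the stem (either end; a small pointed gold bud, 24 mm wide, is at the other). About 100 mm from the nearest disc. Origin: centre of its underside, on the bench
- paint_tin: Loose closed tin of enamel, aluminium with a blue band, 54 mm across, 54 mm high, standing among the butterflies. Origin: centre of its underside. To be left standing where it is
Things that resemble listed ones, but are neither listed nor needed, are in the scene too. Leave any pink look-alike of the butterfly_100 alone.

How it is judged (in metres and radians):
At the end, for the whole second after the job is handed in: Butterflies in order of size, one per disc, largest by the flower: each centred on its disc within 12 mm, resting flat on the disc's top (height within 2.5 mm, tilt under 0.1 rad), its x axis within 0.26 rad of the disc's x axis and pointing the same way, released and at rest (((horizontal distance between flower and disc_4 below 0.2 m and horizontal distance between butterfly_68 and disc_1 below 0.012 m and angle between the x axis of butterfly_68 and the x axis of disc_1, either way round below 0.26 rad and y of disc_2 in the frame of butterfly_68 above 0 m and horizontal distance between butterfly_84 and disc_2 below 0.012 m and angle between the x axis of butterfly_84 and the x axis of disc_2, either way round below 0.26 rad and y of disc_3 in the frame of butterfly_84 above 0 m and horizontal distance between butterfly_100 and disc_3 below 0.012 m and angle between the x axis of butterfly_100 and the x axis of disc_3, either way round below 0.26 rad and y of disc_4 in the frame of butterfly_100 above 0 m and horizontal distance between butterfly_116 and disc_4 below 0.012 m and angle between the x axis of butterfly_116 and the x axis of disc_4, either way round below 0.26 rad and y of disc_3 in the frame of butterfly_116 below 0 m) or (horizontal distance between flower and disc_1 below 0.2 m and horizontal distance between butterfly_68 and disc_4 below 0.012 m and angle between the x axis of butterfly_68 and the x axis of disc_4, either way round below 0.26 rad and y of disc_3 in the frame of butterfly_68 below 0 m and horizontal distance between butterfly_84 and disc_3 below 0.012 m and angle between the x axis of butterfly_84 and the x axis of disc_3, either way round below 0.26 rad and y of disc_4 in the frame of butterfly_84 above 0 m and horizontal distance between butterfly_100 and disc_2 below 0.012 m and angle between the x axis of butterfly_100 and the x axis of disc_2, either way round below 0.26 rad and y of disc_3 in the frame of butterfly_100 above 0 m and horizontal distance between butterfly_116 and disc_1 below 0.012 m and angle between the x axis of butterfly_116 and the x axis of disc_1, either way round below 0.26 rad and y of disc_2 in the frame of butterfly_116 above 0 m)) and height (world z) of butterfly_68 between 0.0055 and 0.0115 m and angle between each of butterfly_68, butterfly_84, butterfly_100, butterfly_116's own z axis and vertical below 0.1 rad and linear speed of each of butterfly_68, butterfly_84, butterfly_100, butterfly_116 below 0.02 m/s and contact force between each of butterfly_68, butterfly_84, butterfly_100, butterfly_116 and the fingers below 0.05 N and height (world z) of butterfly_84 between 0.0055 and 0.0115 m and height (world z) of butterfly_100 between 0.0055 and 0.0115 m and height (world z) of butterfly_116 between 0.0055 and 0.0115 m); the robot touches nothing.
It fails at once if the tin of enamel is pushed more than 20 mm or tipped over (distance of paint_tin from where it was at the start of the episode above 0.02 m or angle between paint_tin's own z axis and vertical above 0.3 rad).
It fails at once if a butterfly is dropped: it comes down to the bench or a disc faster than 0.6 m/s, as in a fall of 20 mm or more ((height (world z) of butterfly_68 below 0.03 m and linear speed of butterfly_68 above 0.6 m/s) or (height (world z) of butterfly_84 below 0.03 m and linear speed of butterfly_84 above 0.6 m/s) or (height (world z) of butterfly_100 below 0.03 m and linear speed of butterfly_100 above 0.6 m/s) or (height (world z) of butterfly_116 below 0.03 m and linear speed of butterfly_116 above 0.6 m/s)).
It also fails if it takes over 109 s, if anything falls off the work surface, if the arm or the gripper's body presses on something with over 40 N, if the wrist force passes 120 N, or if a joint passes its speed limit or range.

### The arm

A 6-joint arm with a two-finger parallel gripper is mounted at the origin on the work surface. World frame = base frame: x ahead of the robot, y to its left, z up, the work surface at z = 0. Lengths are in m, angles in degrees, forces in N, time in s.
With the tool pointing down it reaches from about 0.3 to 0.75 m from the base axis. Payload 8.5 kg.
Tool frame: the origin (TCP) lies on the centre line of the jaws, within the pads' length; the fingertips stand tips_ahead ahead of it and the grasp point (between the pads) lies 3 mm ahead of it (tips_ahead is the distance from the TCP to the fingertips, in m); z points along the fingers, y is the line along which they close (so a half turn about z gives the same grasp; the last joint's range is limited). The gripper opens to 85 mm and grips with 20 to 120 N. Pads are 22 mm wide; open, the fingers measure 114 mm over their backs; the gripper's body (76 mm by 85 mm) begins 54 mm behind the grasp point. The pads swing forward as they close: fully open they stand 13 mm farther back than shut.
Start: joints at [59.971, 21.807, 74.336, -0, 83.858, -12.336], TCP at [0.167, 0.524, 0.253] pointing down, gripper open.
Joint ranges: [-178.18, 178.18], [-50.72, 133.34], [12.68, 142.11], [-81.47, 261.47], [9.98, 163.14], [-165.26, 165.26]. Speed limits (degrees/s): [136.94, 136.94, 180, 180, 180, 180].

### API

Orientations are given as a 3x3 rotation matrix whose columns are the frame's x, y, z axes.
In Python, from rig import observe, get_image, close_job, tips_ahead gives the robot as it stands.
- The arm moves only by the tool jog_arm, called after "Call:" as name(argument=value, ...), one argument or row to a line, values as JSON. Schema: {"type":"object","properties":{"rows":{"type":"array","items":{"type":"number"},"minItems":5,"maxItems":50},"squeeze":{"type":"number"},"only":{"type":"string"},"quiet":{"type":"boolean"},"lines":{"type":"string"}},"required":["rows"],"additionalProperties":false}. rows is one flat list of numbers that holds 1 to 10 rows one after another, with no inner brackets; each row has 5 numbers: dx, dy, dz in shares of the most that a row can go, 1 being 50 mm, then a turn about the tool's z in shares of 90 degrees (1.0 is 90 degrees), then the finger opening in m; each row shifts and turns the commanded pose from where the row before left it, along the tool's axes as they then stand; what a row does not reach is not made up. A row lasts 1/10 s, in which the tool goes at most 0.05 m and 8.59 degrees, less where a joint would pass 70% of its speed; a pose out of reach is approached as far as the arm can. The fingers move at their own pace and stop on an object; squeeze is the grip in N (left out, the last holds). Time passes only in rows, so rows that do not move let the fingers close. The tool returns the time, the measured TCP pose, the force, the opening and the grip force at its end. only (a regular expression) keeps the lines of the reply that match it, lines (a string "A,B") keeps lines A to B, and quiet returns only ok. Input that does not fit is refused with a message, and nothing moves.
- observe(): the state, without advancing time (a new reading comes with each control period).
- get_image(name): name is "scene" or "side" or "wrist"; returns a dict with "pixels" (384x512x3 uint8, red, green, blue), "depth" (384x512 float32, m along the optical axis (not along the pixel's ray), 0 where there is no reading), "K" (3x3 intrinsics, pixels), "extrinsics" (4x4, takes a point from world to camera coordinates). Camera axes: x right, y down, z forward; pixel columns grow to the right and rows downward; lengths in m; the calibration is good to about 2 mm. A picture is of the moment at which its call begins.
- close_job(): hands the job in; it is judged then, once.
The state is a dict: "time_s": time; "q": joint angles; "qvel": joint speeds; "joint_efforts": joint torques, N m; "position": TCP position; "tool_rot": TCP orientation; "ft_force": force on the tool from outside, world axes, zero at the start; "wrist_torque": the same for the moment, N m; "grip_width": finger opening in m; "gripper_force": force on a finger pad.
Only numpy, scipy, OpenCV 4.12 (cv2) and the standard library are available. Lean on these libraries where they do the work, as an engineer would, in place of code of your own. Each camera call takes 0.05 s, during which the arm holds its last target. There are 200 camera calls.

## Working session

There is one attempt and no reset: what is moved stays moved. The work goes in short steps, Python scripts to look and compute and a tool call to move; the robot and the scene stay as the last step left them, time stands still between calls to the robot, and variables do not carry over. Pictures are saved under pics/ and viewed, at most 14 in all, crops included, and the job is handed in when it is done.

```bash
ls; mkdir -p pics; python3 - <<'E'
from rig import *
import cv2,numpy as np
print(tips_ahead, observe())
for n in ["scene","side","wrist"]:
    d=get_image(n); np.savez(f"pics/{n}0.npz",**d)
    cv2.imwrite(f"pics/{n}0.png",cv2.resize(d["pixels"][:,:,::-1],(800,600),interpolation=cv2.INTER_CUBIC))
    print(n,d["K"].tolist(),d["extrinsics"].round(4).tolist(),(d["depth"]>0).mean())
E
```

```text
pics
0.022 {'time_s': 0.0, 'q': array([ 5.99729302e+01,  2.18414719e+01,  7.43884989e+01,  5.00905617e-04,
        8.38567212e+01, -1.23373338e+01]), 'qvel': array([-0.04555139,  0.01656222, -0.12618047,  0.05270366, -0.16958409,
        0.03357246]), 'joint_efforts': array([ 1.81976062e-03, -4.48467493e+01, -2.31282502e+01, -4.20305753e-05,
        4.73782449e-03,  3.28789019e-05]), 'position': array([0.16699623, 0.52374259, 0.25268519]), 'tool_rot': array([[-9.52715518e-01,  3.03862727e-01, -7.64675228e-04],
       [ 3.03863508e-01,  9.52714681e-01, -1.30564214e-03],
       [ 3.31781334e-04, -1.47626243e-03, -9.99998855e-01]]), 'ft_force': array([-0.47139444, -0.63413276, -0.27159869]), 'wrist_torque': array([-0.02590806, -0.01346534,  0.02107987]), 'gripper_force': 0.0, 'grip_width': 0.08554119062773607}
scene [[419.33487157770253, 0.0, 252.3843131464662], [0.0, 419.33487157770253, 195.33343699392353], [0.0, 0.0, 1.0]] [[-0.2363, 0.9716, -0.0065, 0.0996], [0.6242, 0.1467, -0.7674, -0.2881], [-0.7447, -0.1854, -0.6412, 1.4864], [0.0, 0.0, 0.0, 1.0]] 0.9960479736328125
side [[409.6079091786009, 0.0, 260.0583676352247], [0.0, 409.6079091786009, 197.86669334012683], [0.0, 0.0, 1.0]] [[0.9912, -0.132, 0.0078, -0.4714], [-0.0869, -0.6948, -0.7139, 0.0842], [0.0996, 0.707, -0.7002, 0.9133], [0.0, 0.0, 0.0, 1.0]] 0.996002197265625
wrist [[284.22330947357926, 0.0, 257.79420858500686], [0.0, 284.22330947357926, 189.83734570594578], [0.0, 0.0, 1.0]] [[0.3036, 0.9528, -0.001, -0.5504], [0.9105, -0.2898, 0.295, -0.0394], [0.2808, -0.0905, -0.9555, 0.3806], [0.0, 0.0, 0.0, 1.0]] 0.9961751302083334
```

View pics/scene0.png

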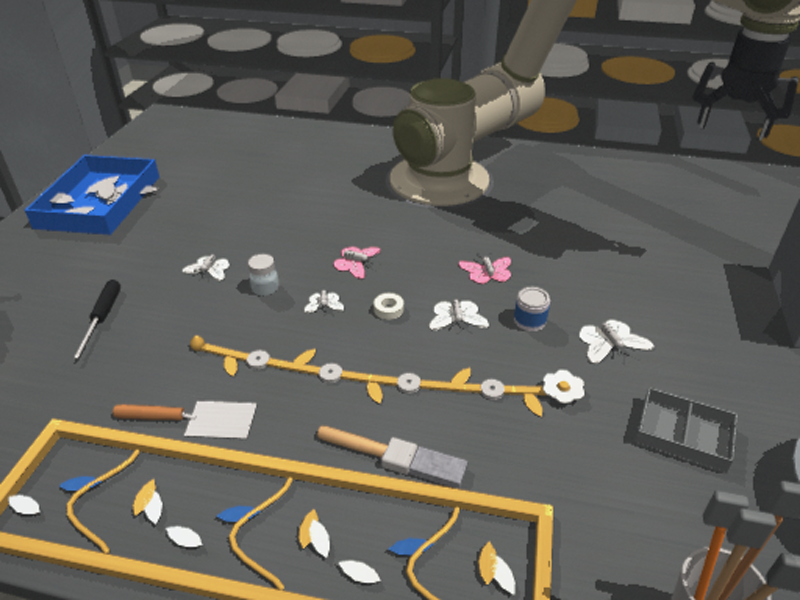

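View pics/side0.png

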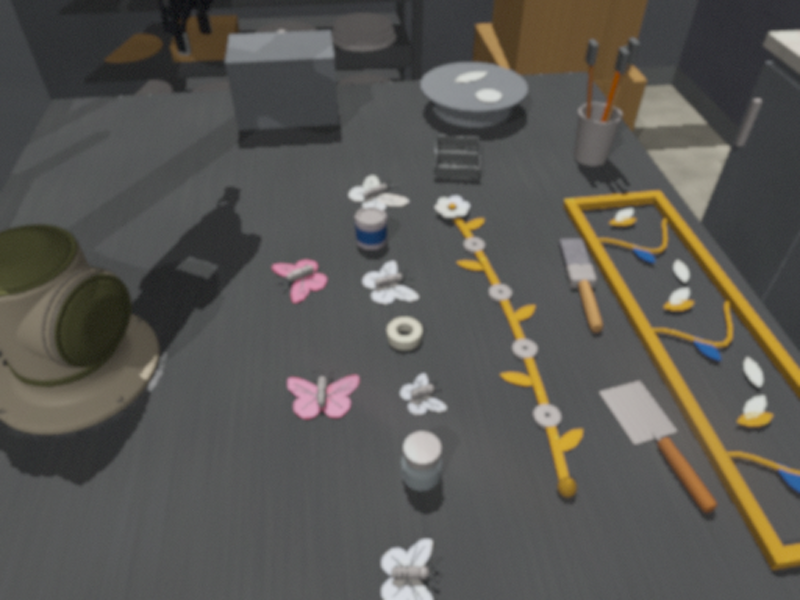

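Scene view: the white butterflies are at (208,266), (324,302), (458,315) and (615,340), with two pink look-alikes at (357,260) and (487,268). The blue-band tin is at (532,308). The flower is at (563,387), the +y end, so disc_4 is beside it, and the bud is at (198,342). I'll rectify both views to top-down maps to measure them.

```bash
cat > h.py <<'E'
import numpy as np,cv2
def load(n): return dict(np.load(f"pics/{n}.npz"))
def proj(d,P):
    P=np.atleast_2d(P); c=P@d["extrinsics"][:3,:3].T+d["extrinsics"][:3,3]
    u=c@d["K"].T; return u[:,:2]/u[:,2:]
def cloud(d):
    v,u=np.indices(d["depth"].shape); z=d["depth"]
    c=np.stack([u*z,v*z,z],-1)@np.linalg.inv(d["K"]).T
    return (c-d["extrinsics"][:3,3])@d["extrinsics"][:3,:3]
def ortho(d,x0,x1,y0,y1,h,ppm):
    # top-down: image up=+x, image left=+y
    W,H=int((y1-y0)*ppm),int((x1-x0)*ppm)
    src=proj(d,[[x1,y1,h],[x1,y0,h],[x0,y0,h],[x0,y1,h]]).astype(np.float32)
    dst=np.float32([[0,0],[W,0],[W,H],[0,H]])
    return cv2.warpPerspective(d["pixels"][:,:,::-1],cv2.getPerspectiveTransform(src,dst),(W,H),flags=cv2.INTER_CUBIC)
E
python3 - <<'E'
from h import *
ims=[]
for n in ["scene0","side0"]:
    d=load(n); P=cloud(d); c=d["pixels"].astype(int)
    im=ortho(d,.22,.60,-.45,.35,.004,1000)[:300*2]
    ims.append(im[:300+80])
    print(n)
    hsv=cv2.cvtColor(d["pixels"],cv2.COLOR_RGB2HSV)
    m=(hsv[...,2]>125)&(P[...,2]>.0015)&(P[...,2]<.08)&(P[...,0]>.2)&(P[...,0]<.7)&(abs(P[...,1])<.48)
    k,l,s,_=cv2.connectedComponentsWithStats(m.astype(np.uint8),connectivity=8)
    for i in range(1,k):
        if s[i,4]>40:
            q=P[l==i]; print(s[i,4],q.mean(0).round(3),q.min(0).round(3),q.max(0).round(3),d["pixels"][l==i].mean(0).round())
cv2.imwrite("pics/orth.png",np.vstack([ims[0][:300],ims[1][80:]]) if 0 else np.vstack([i[:300] for i in ims]))
E
```

```text
scene0
84 [ 0.33  -0.089  0.009] [ 0.299 -0.127  0.002] [ 0.355 -0.059  0.021] [208. 162. 174.]
172 [ 0.435 -0.354  0.006] [ 0.401 -0.397  0.002] [ 0.464 -0.317  0.021] [209. 208. 204.]
245 [ 0.469 -0.224  0.047] [ 0.441 -0.254  0.011] [ 0.487 -0.205  0.062] [174. 174. 171.]
108 [ 0.371 -0.096  0.003] [ 0.349 -0.128  0.002] [ 0.399 -0.065  0.006] [228. 151. 178.]
138 [0.317 0.172 0.007] [0.276 0.141 0.002] [0.35  0.195 0.021] [218. 156. 176.]
112 [0.332 0.132 0.003] [0.306 0.099 0.002] [0.363 0.16  0.007] [221. 144. 170.]
235 [0.447 0.243 0.05 ] [0.421 0.215 0.039] [0.473 0.268 0.056] [189. 184. 181.]
134 [ 0.483 -0.111  0.007] [ 0.454 -0.136  0.002] [ 0.509 -0.076  0.02 ] [212. 211. 208.]
209 [0.476 0.004 0.014] [ 0.449 -0.023  0.002] [0.501 0.027 0.02 ] [206. 204. 192.]
148 [0.468 0.095 0.003] [0.432 0.08  0.002] [0.507 0.115 0.006] [226. 226. 222.]
186 [0.458 0.138 0.007] [0.423 0.109 0.002] [0.484 0.174 0.022] [219. 219. 215.]
51 [ 0.66  -0.458  0.014] [ 0.62 -0.47  0.01] [ 0.698 -0.446  0.017] [189. 184. 180.]
245 [0.456 0.396 0.007] [0.414 0.359 0.002] [0.49  0.44  0.022] [220.
[... 342 characters left out ...]
6.]
2198 [ 0.633 -0.006  0.008] [ 0.57  -0.287  0.002] [0.684 0.36  0.026] [182. 158. 100.]
450 [0.322 0.15  0.007] [0.276 0.096 0.002] [0.363 0.199 0.024] [188. 136. 155.]
476 [0.461 0.115 0.006] [0.422 0.076 0.002] [0.505 0.179 0.024] [186. 188. 191.]
318 [ 0.472 -0.     0.016] [ 0.447 -0.024  0.002] [0.499 0.045 0.021] [180. 178. 166.]
358 [ 0.481 -0.116  0.007] [ 0.451 -0.143  0.002] [ 0.511 -0.071  0.022] [177. 178. 181.]
823 [ 0.347 -0.097  0.006] [ 0.297 -0.134  0.002] [ 0.399 -0.056  0.022] [193. 149. 168.]
426 [ 0.463 -0.232  0.059] [ 0.442 -0.253  0.002] [ 0.486 -0.167  0.063] [193. 190. 187.]
864 [ 0.429 -0.352  0.007] [ 0.399 -0.385  0.002] [ 0.462 -0.314  0.023] [189. 190. 193.]
```

View pics/orth.png

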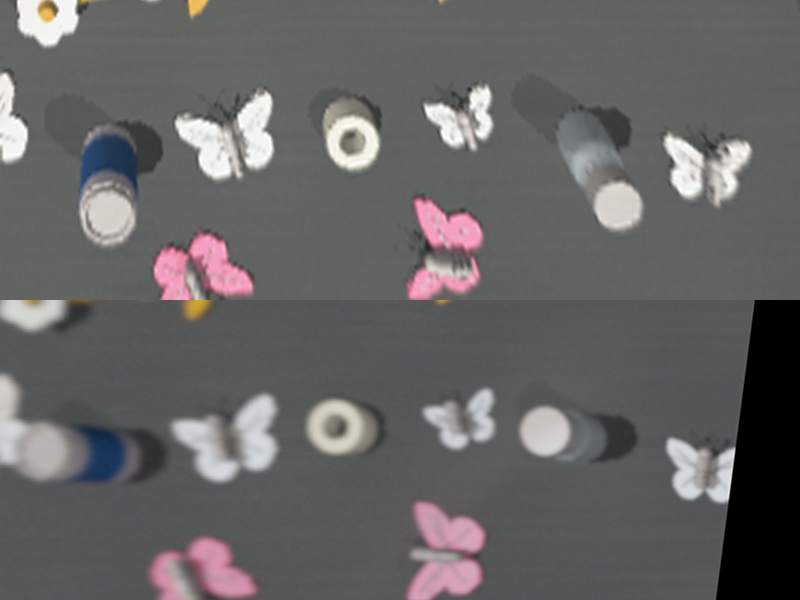

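The map confirms the sizes. 68 is at (462,118), 100 at (228,140), 84 at (708,165), and 116 is cut off at the left, beyond the tin. All heads point roughly +x. Next I'll crop the bars and discs larger.

```bash
python3 - <<'E'
from h import *
A={"68":(.482,-.113),"84":(.432,-.355),"100":(.463,.118),"116":(.467,.372)}
rows=[];
for n in ["scene0","side0"]:
    d=load(n); rows.append(np.hstack([ortho(d,.50,.62,-.28,.34-.0067,.008,1300)[:156,:800]]))
for n in ["scene0","side0"]:
    d=load(n);P=cloud(d)
    r=[]
    for k in ["116","100","68","84"]:
        x,y=A[k]; r.append(ortho(d,x-.045,x+.045,y-.0625,y+.0625,.020,1600)[:144,:200])
        m=(P[...,2]>.013)&(P[...,2]<.028)&(abs(P[...,0]-x)<.03)&(abs(P[...,1]-y)<.025)
        q=P[m]
        if len(q)<8: continue
        (cx,cy),(w,h),a=cv2.minAreaRect((q[:,:2]*1000).astype(np.float32))
        e=np.linalg.svd(q[:,:2]-q[:,:2].mean(0),full_matrices=False)[2][0]; e*=np.sign(e[0])
        print(n,k,len(q),"rect",round(cx,1),round(cy,1),round(w,1),round(h,1),round(a,1),"pca ang",np.degrees(np.arctan2(e[1],e[0])).round(1),"top",np.percentile(q[:,2],85).round(4), q.mean(0).round(4))
    rows.append(np.hstack(r))
im=np.vstack(rows); print(im.shape); cv2.imwrite("pics/crops.png",im)
E
```

```text
scene0 116 79 rect 468.2 375.4 59.4 13.5 29.5 pca ang 31.8 top 0.0192 [0.468  0.3737 0.0171]
scene0 100 56 rect 466.6 120.9 56.1 14.7 22.7 pca ang 19.9 top 0.0191 [0.4652 0.1201 0.0171]
scene0 68 37 rect 488.6 -110.7 37.1 11.5 14.0 pca ang 14.0 top 0.0187 [ 0.4845 -0.112   0.017 ]
scene0 84 38 rect 433.5 -354.1 12.6 41.7 84.1 pca ang -2.9 top 0.0185 [ 0.4331 -0.3543  0.0162]Traceback (most recent call last):
  File "<stdin>", line 17, in <module>
    return _nx.concatenate(arrs, 1, dtype=dtype, casting=casting)
           ~~~~~~~~~~~~~~~^^^^^^^^^^^^^^^^^^^^^^^^^^^^^^^^^^^^^^^
ValueError: all the input array dimensions except for the concatenation axis must match exactly, but along dimension 0, the array at index 0 has size 143 and the array at index 2 has size 144
```

```bash
python3 - <<'E'
from h import *
A={"68":(.482,-.113),"84":(.432,-.355),"100":(.463,.118),"116":(.467,.372)}
rows=[];
for n in ["scene0","side0"]:
    d=load(n); rows.append(cv2.resize(ortho(d,.50,.62,-.28,.34,.008,1290),(800,155)))
for n in ["scene0","side0"]:
    d=load(n);P=cloud(d)
    r=[]
    for k in ["116","100","68","84"]:
        x,y=A[k]; r.append(cv2.resize(ortho(d,x-.045,x+.045,y-.0625,y+.0625,.020,1600),(200,144)))
        m=(P[...,2]>.013)&(P[...,2]<.028)&(abs(P[...,0]-x)<.03)&(abs(P[...,1]-y)<.025)
        q=P[m]
        if n=="scene0" or len(q)<8: continue
        e=np.linalg.svd(q[:,:2]-q[:,:2].mean(0),full_matrices=False)[2][0]; e*=np.sign(e[0])
        print(n,k,len(q),"pca ang",np.degrees(np.arctan2(e[1],e[0])).round(1),"top",np.percentile(q[:,2],85).round(4), q.mean(0).round(4))
    rows.append(np.hstack(r))
cv2.imwrite("pics/crops.png",np.vstack(rows))
E
```

```text
side0 116 69 pca ang 30.8 top 0.0207 [0.4644 0.3704 0.0183]
side0 100 84 pca ang 16.7 top 0.021 [0.4629 0.1174 0.0183]
side0 68 97 pca ang 16.0 top 0.0207 [ 0.4832 -0.1142  0.0178]
side0 84 205 pca ang -5.9 top 0.0204 [ 0.4345 -0.3581  0.0176]
```

View pics/crops.png

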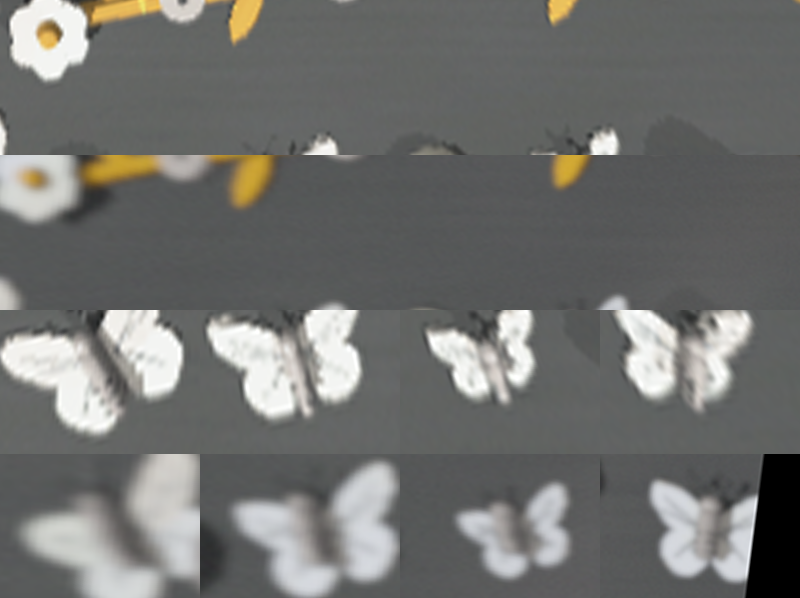

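Crops: the bars are clear in both views (116 tilted about 31°, 100 about 18°, 68 about 15°, 84 about -4°, with dark antennae at the +x end). The strip missed most of the discs, so I'll triangulate those from the full-view pixels plus a new strip.

```bash
python3 - <<'E'
from h import *
px={"scene0":[(258,359),(330,372),(408,382),(492,389),(563,387)],"side0":[(547,415),(525,348),(500,292),(475,244),(453,206)]}
L={}
for n in px:
    d=load(n);R=d["extrinsics"][:3,:3];t=d["extrinsics"][:3,3];C=-R.T@t
    p=np.array(px[n])*.64; D=np.c_[p,np.ones(5)]@np.linalg.inv(d["K"]).T@R; L[n]=(C,D)
    print(n,[(C+v*(.008-C[2])/v[2]).round(4)[:2].tolist() for v in D])
(C1,D1),(C2,D2)=L.values()
for a,b in zip(D1,D2):
    s=np.linalg.lstsq(np.c_[a,-b],C2-C1,rcond=None)[0]; print(((C1+a*s[0]+C2+b*s[1])/2).round(4))
rows=[cv2.resize(ortho(load(n),.58,.73,-.29,.35,.008,1250),(800,188)) for n in px]
cv2.imwrite("pics/stem.png",np.vstack(rows))
E
```

```text
scene0 [[0.6461, -0.1661], [0.6471, -0.0469], [0.64, 0.0745], [0.625, 0.1997], [0.5965, 0.3026]]
side0 [[0.6416, -0.17], [0.6441, -0.0495], [0.6361, 0.0728], [0.6219, 0.1977], [0.6047, 0.3132]]
[ 0.6429 -0.1678  0.0047]
[ 0.645  -0.0477  0.0058]
[0.6372 0.0744 0.0058]
[0.6227 0.1999 0.0059]
[0.6027 0.3022 0.0152]
```

View pics/stem.png

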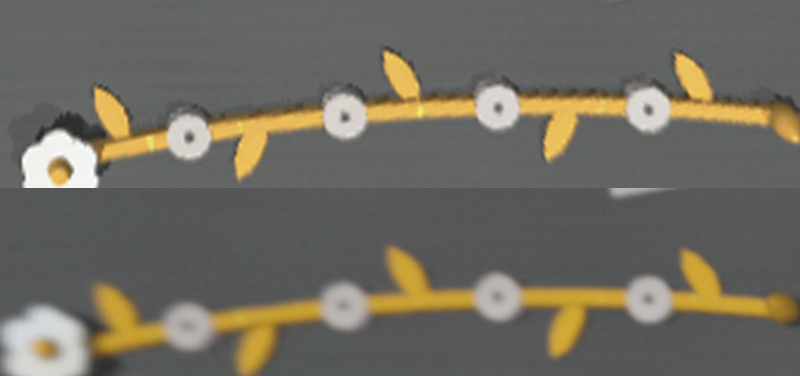

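Discs in the rectified strip, both views agreeing within 2 mm: disc_4 (189,136), disc_3 (345,116), disc_2 (498,107), disc_1 (649,109). That puts them at (.6205,.199), (.637,.0745), (.6437,-.0485) and (.642,-.169). The stem curves gently. Now the first approach, to butterfly_116.

```bash
cat > go.py <<'E'
import sys,numpy as np
from rig import observe
x,y,z,psi=map(float,sys.argv[1:5]); o=observe(); R=o["tool_rot"]
cur=np.degrees(np.arctan2(-R[0,1],R[1,1])); turn=cur-psi
a=np.radians(psi); X=np.array([-np.cos(a),-np.sin(a)]);Y=np.array([-np.sin(a),np.cos(a)])
d=np.array([x,y])-o["position"][:2]
print(f"t={o['time_s']:.1f} psi={cur:.1f} pos={o['position'].round(4)} grip={o['grip_width']:.4f} F={o['ft_force'].round(1)} | turn {turn:.1f} then dx {d@X:.4f} dy {d@Y:.4f} dz {o['position'][2]-z:.4f}")
E
python3 go.py .466 .372 .14 31
```

```text
t=0.1 psi=-17.7 pos=[0.167  0.5238 0.2529] grip=0.0853 F=[-0.8  0.5  0.2] | turn -48.7 then dx -0.1781 dy -0.2841 dz 0.1129
```

Units first: shifts go in shares of 50 mm and turns go in shares of 90 degrees. So -7 degrees is -0.0778.

Call:
jog_arm(
  rows=[0, 0, 0, -0.0778, 0.06, 0, 0, 0, -0.0778, 0.06, 0, 0, 0, -0.0778, 0.06, 0, 0, 0, -0.0778, 0.06, 0, 0, 0, -0.0778, 0.06, 0, 0, 0, -0.0778, 0.06, 0, 0, 0, -0.0744, 0.06, 0, 0, 0, 0, 0.06],
  squeeze=40,
)

```text
time_s: 0.95
position: [0.1671, 0.5239, 0.2531]
tool_rot: [[-0.857, -0.516, -0.0], [-0.516, 0.857, -0.0], [0.0, -0.0, -1.0]]
ft_force: [0.7, 0.6, 0.2]
grip_width: 0.0595
gripper_force: 0.0
```

```bash
python3 go.py .466 .372 .14 31
```

```text
t=0.9 psi=31.1 pos=[0.1671 0.5239 0.2531] grip=0.0595 F=[0.7 0.6 0.2] | turn 0.1 then dx -0.1780 dy -0.2842 dz 0.1131
```

To row units: -0.032 m is -0.64, -0.03 m is -0.6.

Call:
jog_arm(
  rows=[-0.4, -0.64, 0.24, 0, 0.06, -0.4, -0.64, 0.26, 0, 0.06, -0.4, -0.64, 0.26, 0, 0.06, -0.4, -0.64, 0.26, 0, 0.06, -0.4, -0.64, 0.26, 0, 0.06, -0.4, -0.64, 0.26, 0, 0.06, -0.4, -0.64, 0.26, 0, 0.06, -0.4, -0.6, 0.26, 0, 0.06, -0.36, -0.6, 0.2, 0, 0.06, 0, 0, 0, 0, 0.06],
)

```text
time_s: 1.95
position: [0.4688, 0.3699, 0.1385]
tool_rot: [[-0.861, -0.509, -0.001], [-0.509, 0.861, -0.001], [0.002, -0.001, -1.0]]
ft_force: [-0.6, 0.4, -0.2]
grip_width: 0.0604
gripper_force: 0.0
```

```bash
python3 go.py .466 .372 .14 31
python3 - <<'E'
from rig import get_image
from h import *
d=get_image("wrist"); np.savez("pics/w116.npz",**d)
cv2.imwrite("pics/w116.png",d["pixels"][:,:,::-1])
print(proj(d,[[.466,.372,.02]]),d["extrinsics"].round(3).tolist())
E
```

```text
t=1.9 psi=30.6 pos=[0.4688 0.3699 0.1385] grip=0.0604 F=[-0.6  0.4 -0.2] | turn -0.4 then dx 0.0014 dy 0.0033 dz -0.0015
[[261.30363262 188.66141283]] [[-0.509, 0.861, -0.0, -0.08], [0.823, 0.487, 0.294, -0.571], [0.253, 0.149, -0.956, 0.097], [0.0, 0.0, 0.0, 1.0]]
```

View pics/w116.png

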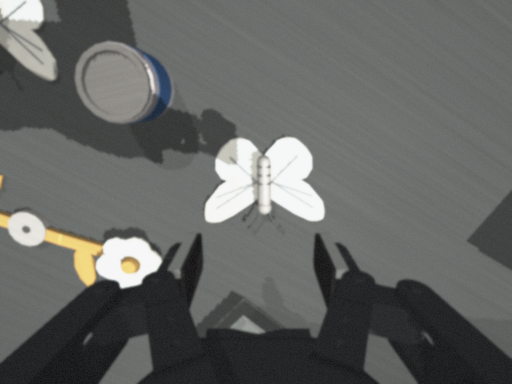

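Wrist view: the bar runs (265,155)–(265,213), vertical, so the yaw is right. The tin is at (120,82), well clear. I'll convert the bar centre to world coordinates.

```bash
cat >> h.py <<'E'
def ray(d,uv,z):
    R=d["extrinsics"][:3,:3];C=-R.T@d["extrinsics"][:3,3]
    v=R.T@np.linalg.inv(d["K"])@[uv[0],uv[1],1]; return (C+v*(z-C[2])/v[2])[:2].round(4)
E
python3 - <<'E'
from h import *
d=load("w116"); a,b=ray(d,(265,155),.018),ray(d,(265,213),.018); print(a,b,(a+b)/2,np.linalg.norm(a-b),np.degrees(np.arctan2(*(b-a)[::-1])))
P=cloud(d); m=(P[...,2]>.014)&(P[...,2]<.03)&(abs(P[...,0]-.466)<.03)&(abs(P[...,1]-.372)<.03); q=P[m]; print(np.percentile(q[:,2],[50,90]),q.mean(0))
E
```

```text
[0.4389 0.3596] [0.4848 0.3872] [0.46185 0.3734 ] 0.0535590328516115 31.018795688547385
[0.0199614  0.02152897] [0.46377733 0.37299913 0.0194246 ]
```

```bash
python3 go.py .464 .373 .031 31
```

```text
t=2.0 psi=30.7 pos=[0.4671 0.3711 0.1392] grip=0.0602 F=[0.2 0.6 0.1] | turn -0.3 then dx 0.0017 dy 0.0032 dz 0.1082
```

Call:
jog_arm(
  rows=[0.052, 0.1, 0.4, 0, 0.06, 0, 0, 0.6, 0, 0.06, 0, 0, 0.6, 0, 0.06, 0, 0, 0.4, 0, 0.06, 0, 0, 0.16, 0, 0.06, 0, 0, 0, 0, 0.06],
)

```text
time_s: 2.6
position: [0.4604, 0.3756, 0.032]
tool_rot: [[-0.857, -0.515, -0.001], [-0.515, 0.857, -0.001], [0.001, 0.0, -1.0]]
ft_force: [-0.2, 0.9, 0.6]
grip_width: 0.0601
gripper_force: 0.0
```

```bash
python3 go.py .464 .373 .031 31
```

```text
t=2.6 psi=31.0 pos=[0.4604 0.3756 0.032 ] grip=0.0601 F=[-0.2  0.9  0.6] | turn -0.0 then dx -0.0018 dy -0.0041 dz 0.0010
```

To row units: -0.004 m is -0.08, -0.0018 m is -0.036.

Call:
jog_arm(
  rows=[-0.036, -0.08, 0.02, 0, 0.06, 0, 0, 0, 0, 0.06, 0, 0, 0, 0, 0.0, 0, 0, 0, 0, 0, 0, 0, 0, 0, 0, 0, 0, 0, 0, 0, 0, 0, 0, 0, 0, 0, 0, 0, 0, 0],
  squeeze=40,
)

```text
time_s: 3.4
position: [0.4649, 0.3728, 0.0317]
tool_rot: [[-0.857, -0.515, 0.001], [-0.515, 0.857, 0.0], [-0.001, -0.0, -1.0]]
ft_force: [-0.9, -1.0, 5.3]
grip_width: 0.0107
gripper_force: 40.7
```

```bash
python3 go.py .6205 .199 .12 9
```

```text
t=3.4 psi=31.0 pos=[0.4649 0.3728 0.0317] grip=0.0107 F=[-0.9 -1.   5.3] | turn 22.0 then dx -0.1265 dy -0.1960 dz -0.0883
```

Gripped at 10.7 mm opening with 40 N. Lifting gently.

To row units: -0.03 m is -0.6, -0.025 m is -0.5, 7.4 degrees is 0.0822.

Call:
jog_arm(
  rows=[0, 0, -0.1, 0, 0, 0, 0, -0.3, 0, 0, 0, 0, -0.5, 0, 0, 0, 0, -0.6, 0, 0, 0, 0, -0.3, 0, 0, 0, 0, 0, 0.0822, 0, 0, 0, 0, 0.0822, 0, 0, 0, 0, 0.08, 0, 0, 0, 0, 0, 0, 0, 0, 0, 0, 0],
  squeeze=60,
)

```text
time_s: 4.4
position: [0.4647, 0.3727, 0.1211]
tool_rot: [[-0.987, -0.16, -0.0], [-0.16, 0.987, -0.0], [0.001, -0.0, -1.0]]
ft_force: [-0.3, 0.1, -2.1]
grip_width: 0.0097
gripper_force: 60.0
```

```bash
python3 go.py .6205 .199 .12 9
```

```text
t=4.4 psi=9.2 pos=[0.4647 0.3727 0.1211] grip=0.0097 F=[-0.3  0.1 -2.1] | turn 0.2 then dx -0.1268 dy -0.1959 dz 0.0011
```

To row units: -0.03 m is -0.6, -0.02 m is -0.4.

Call:
jog_arm(
  rows=[-0.2, -0.32, 0, 0, 0, -0.4, -0.6, 0, 0, 0, -0.4, -0.6, 0, 0, 0, -0.4, -0.6, 0, 0, 0, -0.4, -0.6, 0, 0, 0, -0.4, -0.6, 0, 0, 0, -0.24, -0.4, 0, 0, 0, -0.1, -0.2, 0, 0, 0, 0, 0, 0, 0, 0, 0, 0, 0, 0, 0],
)

```text
time_s: 5.4
position: [0.6202, 0.1998, 0.1212]
tool_rot: [[-0.987, -0.158, -0.001], [-0.158, 0.987, 0.0], [0.001, 0.0, -1.0]]
ft_force: [-0.3, -0.1, -0.8]
grip_width: 0.0097
gripper_force: 60.0
```

```bash
python3 go.py .6205 .199 .06 9
```

```text
t=5.4 psi=9.1 pos=[0.6202 0.1998 0.1212] grip=0.0097 F=[-0.3 -0.1 -0.8] | turn 0.1 then dx -0.0002 dy -0.0008 dz 0.0612
```

Call:
jog_arm(
  rows=[0, 0, 0.4, 0, 0, 0, 0, 0.5, 0, 0, 0, 0, 0.2, 0, 0, 0, 0, 0.1, 0, 0, 0, 0, 0, 0, 0, 0, 0, 0, 0, 0],
)

```text
time_s: 6.0
position: [0.6213, 0.1993, 0.0624]
tool_rot: [[-0.988, -0.157, 0.002], [-0.157, 0.988, 0.0], [-0.002, 0.0, -1.0]]
ft_force: [0.8, 0.4, -0.4]
grip_width: 0.0102
gripper_force: 60.0
```

```bash
python3 go.py .6205 .199 .041 9
python3 - <<'E'
from rig import get_image
from h import *
r=[]
for n in ["scene","side"]:
    d=get_image(n); np.savez(f"pics/{n}1.npz",**d); u=proj(d,[[.62,.2,.02]])[0].astype(int); r.append(cv2.resize(d["pixels"][u[1]-45:u[1]+45,u[0]-60:u[0]+60,::-1],(400,300),interpolation=cv2.INTER_CUBIC)); print(u)
cv2.imwrite("pics/p1.png",np.hstack(r))
E
```

```text
t=6.0 psi=9.0 pos=[0.6213 0.1993 0.0624] grip=0.0102 F=[ 0.8  0.4 -0.4] | turn 0.0 then dx 0.0008 dy -0.0002 dz 0.0214
[315 243]
[303 152]
```

View pics/p1.png

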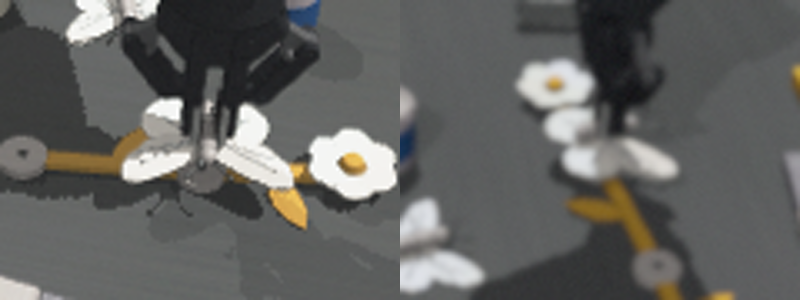

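The butterfly is held level above disc_4: body at (205,140) in the left half, disc just below it at (205,178). Lowering gently.

To row units: 0.008 m is 0.16, 0.007 m is 0.14.

Call:
jog_arm(
  rows=[0.016, 0, 0.16, 0, 0, 0, 0, 0.14, 0, 0, 0, 0, 0.08, 0, 0, 0, 0, 0.04, 0, 0, 0, 0, 0, 0, 0, 0, 0, 0, 0, 0],
)

```text
time_s: 6.7
position: [0.6203, 0.1989, 0.0403]
tool_rot: [[-0.988, -0.156, 0.0], [-0.156, 0.988, 0.0], [-0.0, 0.0, -1.0]]
ft_force: [1.3, 0.4, -1.1]
grip_width: 0.01
gripper_force: 60.1
```

```bash
python3 go.py .6205 .199 .0397 9
```

```text
t=6.7 psi=9.0 pos=[0.6203 0.1989 0.0403] grip=0.0100 F=[ 1.3  0.4 -1.1] | turn 0.0 then dx -0.0003 dy 0.0001 dz 0.0006
```

To row units: 0.001 m is 0.02.

Call:
jog_arm(
  rows=[0, 0, 0.02, 0, 0, 0, 0, 0, 0, 0, 0, 0, 0, 0, 0],
)

```text
time_s: 7.0
position: [0.6203, 0.1989, 0.0398]
tool_rot: [[-0.988, -0.157, 0.001], [-0.157, 0.988, 0.0], [-0.001, -0.0, -1.0]]
ft_force: [-1.7, 0.8, 4.4]
grip_width: 0.0103
gripper_force: 60.5
```

Call:
jog_arm(
  rows=[0, 0, 0, 0, 0.012, 0, 0, 0, 0, 0.014, 0, 0, 0, 0, 0.018, 0, 0, 0, 0, 0.03, 0, 0, 0, 0, 0.04, 0, 0, 0, 0, 0.04, 0, 0, -0.2, 0, 0.04, 0, 0, -0.6, 0, 0.04, 0, 0, -0.8, 0, 0.05, 0, 0, 0, 0, 0.06],
)

```text
time_s: 8.0
position: [0.6225, 0.1993, 0.1258]
tool_rot: [[-0.988, -0.157, 0.011], [-0.157, 0.988, 0.001], [-0.011, -0.0, -1.0]]
ft_force: [0.2, 0.8, 0.7]
grip_width: 0.0598
gripper_force: 0.0
```

```bash
python3 go.py .464 .119 .14 18
```

```text
t=8.0 psi=9.0 pos=[0.6225 0.1993 0.1258] grip=0.0598 F=[0.2 0.8 0.7] | turn -9.0 then dx 0.1755 dy -0.0274 dz -0.0142
```

To row units: 0.04 m is 0.8, 0.03 m is 0.6, -4.5 degrees is -0.05.

Call:
jog_arm(
  rows=[0, 0, -0.2, -0.05, 0.06, 0, 0, 0, -0.05, 0.06, 0.6, -0.1, 0, 0, 0.06, 0.8, -0.12, 0, 0, 0.06, 0.8, -0.12, 0, 0, 0.06, 0.8, -0.12, 0, 0, 0.06, 0.4, -0.08, 0, 0, 0.06, 0.08, 0, 0, 0, 0.06, 0, 0, 0, 0, 0.06, 0, 0, 0, 0, 0.06],
)

```text
time_s: 9.0
position: [0.4642, 0.1197, 0.1295]
tool_rot: [[-0.951, -0.309, 0.001], [-0.309, 0.951, 0.0], [-0.001, -0.0, -1.0]]
ft_force: [0.0, 0.1, -0.1]
grip_width: 0.0596
gripper_force: 0.0
```

```bash
python3 go.py .464 .119 .14 18
python3 - <<'E'
from rig import get_image
from h import *
d=get_image("wrist"); np.savez("pics/w100.npz",**d)
P=cloud(d); m=(P[...,2]>.014)&(P[...,2]<.03)&(abs(P[...,0]-.464)<.03)&(abs(P[...,1]-.119)<.03); q=P[m]; print(np.percentile(q[:,2],[50,90]),q.mean(0))
print(proj(d,[[.464,.119,.02]]))
cv2.imwrite("pics/w100.png",d["pixels"][:,:,::-1])
E
```

```text
t=9.0 psi=18.0 pos=[0.4642 0.1197 0.1295] grip=0.0596 F=[ 0.   0.1 -0.1] | turn 0.0 then dx 0.0004 dy -0.0006 dz -0.0105
[0.0198662  0.02137309] [0.46124047 0.11892638 0.019268  ]
[[256.59776103 192.50145192]]
```

View pics/w100.png

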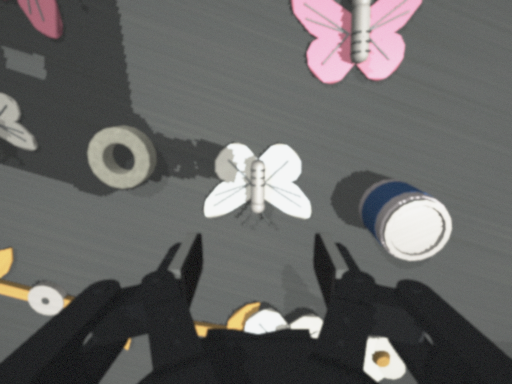

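Wrist view: the white butterfly's bar runs (258,160)–(258,212) and is square to the jaws. The pink one is at (360,30) and the tin at (405,220), both clear. Descending.

To row units: 0.03 m is 0.6, 0.02 m is 0.4.

Call:
jog_arm(
  rows=[0.04, 0, 0.4, 0, 0.06, 0, 0, 0.6, 0, 0.06, 0, 0, 0.6, 0, 0.06, 0, 0, 0.26, 0, 0.06, 0, 0, 0.1, 0, 0.06, 0, 0, 0, 0, 0.06, 0, 0, 0, 0, 0.06],
  squeeze=40,
)

```text
time_s: 9.75
position: [0.4618, 0.1189, 0.0319]
tool_rot: [[-0.951, -0.309, 0.001], [-0.309, 0.951, 0.0], [-0.001, -0.0, -1.0]]
ft_force: [1.0, 0.9, 0.2]
grip_width: 0.0604
gripper_force: 0.0
```

```bash
python3 go.py .462 .119 .032 18
```

```text
t=9.8 psi=18.0 pos=[0.4618 0.1189 0.0319] grip=0.0604 F=[1.  0.9 0.2] | turn 0.0 then dx -0.0002 dy 0.0000 dz -0.0001
```

Call:
jog_arm(
  rows=[0, 0, 0, 0, 0, 0, 0, 0, 0, 0, 0, 0, 0, 0, 0, 0, 0, 0, 0, 0, 0, 0, 0, 0, 0, 0, 0, 0, 0, 0],
  squeeze=60,
)

```text
time_s: 10.35
position: [0.4613, 0.1188, 0.0319]
tool_rot: [[-0.951, -0.309, 0.001], [-0.309, 0.951, 0.0], [-0.001, -0.0, -1.0]]
ft_force: [-0.7, 0.8, 5.8]
grip_width: 0.01
gripper_force: 59.4
```

Call:
jog_arm(
  rows=[0, 0, -0.1, 0, 0, 0, 0, -0.3, 0, 0, 0, 0, -0.5, 0, 0, 0, 0, -0.6, 0, 0, 0, 0, -0.3, 0, 0, 0, 0, 0, 0.0722, 0, 0, 0, 0, 0.0722, 0, 0, 0, 0, 0, 0, 0, 0, 0, 0, 0],
)

```text
time_s: 11.25
position: [0.461, 0.1188, 0.1214]
tool_rot: [[-0.996, -0.09, -0.0], [-0.09, 0.996, -0.0], [0.0, -0.0, -1.0]]
ft_force: [-1.3, -0.1, -0.8]
grip_width: 0.0104
gripper_force: 58.6
```

```bash
python3 go.py .637 .0745 .12 5
```

```text
t=11.2 psi=5.2 pos=[0.461  0.1188 0.1214] grip=0.0104 F=[-1.3 -0.1 -0.8] | turn 0.2 then dx -0.1715 dy -0.0594 dz 0.0014
```

To row units: -0.03 m is -0.6, -0.025 m is -0.5.

Call:
jog_arm(
  rows=[-0.3, -0.1, 0, 0, 0, -0.6, -0.2, 0, 0, 0, -0.6, -0.2, 0, 0, 0, -0.6, -0.2, 0, 0, 0, -0.6, -0.2, 0, 0, 0, -0.5, -0.2, 0, 0, 0, -0.2, -0.08, 0, 0, 0, -0.03, 0, 0, 0, 0, 0, 0, 0, 0, 0, 0, 0, 0, 0, 0],
)

```text
time_s: 12.25
position: [0.6363, 0.0753, 0.1213]
tool_rot: [[-0.996, -0.088, -0.001], [-0.088, 0.996, 0.0], [0.001, 0.0, -1.0]]
ft_force: [-0.5, -0.1, -0.8]
grip_width: 0.0097
gripper_force: 58.6
```

Call:
jog_arm(
  rows=[0, 0, 0.4, 0, 0, 0, 0, 0.5, 0, 0, 0, 0, 0.2, 0, 0, 0, 0, 0.16, 0, 0, 0, 0, 0.1, 0, 0, 0, 0, 0, 0, 0, 0, 0, 0, 0, 0],
)

```text
time_s: 12.95
position: [0.6374, 0.075, 0.0541]
tool_rot: [[-0.996, -0.087, 0.001], [-0.087, 0.996, -0.0], [-0.001, -0.0, -1.0]]
ft_force: [-0.1, -0.1, -1.9]
grip_width: 0.0101
gripper_force: 58.6
```

```bash
python3 go.py .637 .0745 .0397 5
```

```text
t=12.9 psi=5.0 pos=[0.6374 0.075  0.0541] grip=0.0101 F=[-0.1 -0.1 -1.9] | turn 0.0 then dx 0.0005 dy -0.0005 dz 0.0144
```

To row units: 0.005 m is 0.1, 0.004 m is 0.08.

Call:
jog_arm(
  rows=[0.01, -0.01, 0.1, 0, 0, 0, 0, 0.08, 0, 0, 0, 0, 0.06, 0, 0, 0, 0, 0.04, 0, 0, 0, 0, 0, 0, 0, 0, 0, 0, 0, 0],
)

```text
time_s: 13.55
position: [0.6365, 0.0744, 0.04]
tool_rot: [[-0.996, -0.087, 0.0], [-0.087, 0.996, -0.0], [-0.0, -0.0, -1.0]]
ft_force: [-3.7, 0.6, 4.5]
grip_width: 0.0102
gripper_force: 59.4
```

```bash
python3 go.py .637 .0745 .0397 5
```

```text
t=13.6 psi=5.0 pos=[0.6365 0.0744 0.04  ] grip=0.0102 F=[-3.7  0.6  4.5] | turn 0.0 then dx -0.0005 dy 0.0000 dz 0.0003
```

Contact with the disc. Releasing, then on to butterfly_68.

To row units: -0.04 m is -0.8, -0.03 m is -0.6.

Call:
jog_arm(
  rows=[0, 0, 0, 0, 0.012, 0, 0, 0, 0, 0.014, 0, 0, 0, 0, 0.018, 0, 0, 0, 0, 0.03, 0, 0, 0, 0, 0.04, 0, 0, 0, 0, 0.04, 0, 0, -0.2, 0, 0.04, 0, 0, -0.6, 0, 0.04, 0, 0, -0.8, 0, 0.05, 0, 0, -0.2, 0, 0.06],
)

```text
time_s: 14.55
position: [0.6383, 0.0744, 0.1346]
tool_rot: [[-0.996, -0.087, 0.008], [-0.087, 0.996, -0.001], [-0.008, -0.001, -1.0]]
ft_force: [0.6, -0.0, -0.2]
grip_width: 0.0599
gripper_force: 0.0
```

Call:
jog_arm(
  rows=[0, 0, 0, -0.0556, 0.06, 0, 0, 0, -0.0556, 0.06, 0, 0, 0, 0, 0.06],
)

```text
time_s: 14.85
position: [0.6366, 0.0744, 0.1297]
tool_rot: [[-0.966, -0.26, 0.0], [-0.26, 0.966, -0.0], [-0.0, -0.0, -1.0]]
ft_force: [-0.1, -0.4, -0.2]
grip_width: 0.0599
gripper_force: 0.0
```

```bash
python3 go.py .484 -.113 .13 15
```

```text
t=14.8 psi=15.0 pos=[0.6366 0.0744 0.1297] grip=0.0599 F=[-0.1 -0.4 -0.2] | turn 0.0 then dx 0.1959 dy -0.1415 dz -0.0003
```

Call:
jog_arm(
  rows=[0.3, -0.2, 0, 0, 0.06, 0.6, -0.4, 0, 0, 0.06, 0.6, -0.44, 0, 0, 0.06, 0.6, -0.44, 0, 0, 0.06, 0.6, -0.44, 0, 0, 0.06, 0.6, -0.44, 0, 0, 0.06, 0.4, -0.33, 0, 0, 0.06, 0.22, -0.14, 0, 0, 0.06, 0, 0, 0, 0, 0.06, 0, 0, 0, 0, 0.06],
)

```text
time_s: 15.85
position: [0.4845, -0.1125, 0.1295]
tool_rot: [[-0.966, -0.258, 0.0], [-0.258, 0.966, 0.0], [-0.0, -0.0, -1.0]]
ft_force: [-0.0, -0.5, -0.4]
grip_width: 0.0599
gripper_force: 0.0
```

```bash
python3 go.py .484 -.113 .13 15
python3 - <<'E'
from rig import get_image
from h import *
d=get_image("wrist"); np.savez("pics/w68.npz",**d)
P=cloud(d); m=(P[...,2]>.014)&(P[...,2]<.03)&(abs(P[...,0]-.484)<.03)&(abs(P[...,1]+.113)<.03); q=P[m]; print(np.percentile(q[:,2],[50,90]),q.mean(0))
e=np.linalg.svd(q[:,:2]-q[:,:2].mean(0),full_matrices=False)[2][0]; print(np.degrees(np.arctan(e[1]/e[0])))
cv2.imwrite("pics/w68.png",d["pixels"][:,:,::-1])
E
```

```text
t=15.8 psi=15.0 pos=[ 0.4845 -0.1125  0.1295] grip=0.0599 F=[-0.  -0.5 -0.4] | turn -0.0 then dx 0.0006 dy -0.0004 dz -0.0005
[0.01966388 0.02140782] [ 0.48145244 -0.1135314   0.01911508]
17.96346016189468
```

View pics/w68.png

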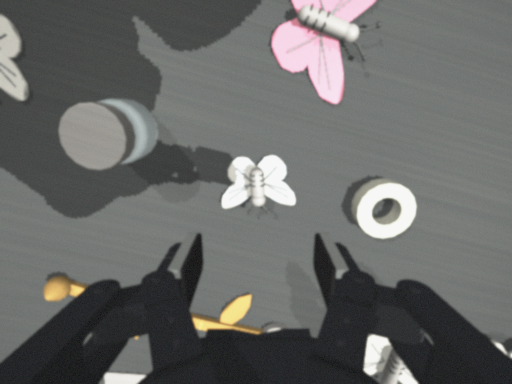

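Wrist view: 68's bar runs (257,168)–(258,206), with the tape ring at (385,208) and the glass jar at (105,135), both clear. Descending with dx +2.5 mm.

To row units: 0.03 m is 0.6, 0.0025 m is 0.05, -1 degrees is -0.0111.

Call:
jog_arm(
  rows=[0.05, 0, 0.4, -0.0111, 0.05, 0, 0, 0.6, 0, 0.05, 0, 0, 0.6, 0, 0.05, 0, 0, 0.26, 0, 0.05, 0, 0, 0.09, 0, 0.05, 0, 0, 0, 0, 0.05, 0, 0, 0, 0, 0.05],
  squeeze=40,
)

```text
time_s: 16.6
position: [0.4822, -0.1135, 0.0325]
tool_rot: [[-0.961, -0.276, 0.001], [-0.276, 0.961, -0.001], [-0.001, -0.001, -1.0]]
ft_force: [0.3, -0.3, 0.5]
grip_width: 0.0498
gripper_force: 0.0
```

```bash
python3 go.py .482 -.1133 .032 16
```

```text
t=16.6 psi=16.0 pos=[ 0.4822 -0.1135  0.0325] grip=0.0498 F=[ 0.3 -0.3  0.5] | turn 0.0 then dx 0.0001 dy 0.0002 dz 0.0005
```

Call:
jog_arm(
  rows=[0, 0, 0, 0, 0, 0, 0, 0, 0, 0, 0, 0, 0, 0, 0, 0, 0, 0, 0, 0, 0, 0, 0, 0, 0, 0, 0, 0, 0, 0],
  squeeze=60,
)

```text
time_s: 17.2
position: [0.4818, -0.1138, 0.0325]
tool_rot: [[-0.961, -0.276, 0.001], [-0.276, 0.961, -0.001], [-0.001, -0.001, -1.0]]
ft_force: [-0.9, 1.1, 6.3]
grip_width: 0.0101
gripper_force: 59.2
```

Call:
jog_arm(
  rows=[0, 0, -0.1, 0, 0, 0, 0, -0.3, 0, 0, 0, 0, -0.5, 0, 0, 0, 0, -0.6, 0, 0, 0, 0, -0.3, 0, 0, 0, 0, 0, 0.0667, 0, 0, 0, 0, 0.0667, 0, 0, 0, 0, 0.0556, 0, 0, 0, 0, 0, 0, 0, 0, 0, 0, 0],
)

```text
time_s: 18.2
position: [0.4815, -0.1137, 0.122]
tool_rot: [[-1.0, 0.015, 0.0], [0.015, 1.0, -0.0], [-0.0, -0.0, -1.0]]
ft_force: [-0.7, 0.5, -0.1]
grip_width: 0.0101
gripper_force: 58.6
```

```bash
python3 go.py .642 -.169 .12 -1
```

```text
t=18.2 psi=-0.9 pos=[ 0.4815 -0.1137  0.122 ] grip=0.0101 F=[-0.7  0.5 -0.1] | turn 0.1 then dx -0.1614 dy -0.0525 dz 0.0020
```

To row units: -0.03 m is -0.6, -0.02 m is -0.4.

Call:
jog_arm(
  rows=[-0.3, -0.1, 0, 0, 0, -0.6, -0.2, 0, 0, 0, -0.6, -0.2, 0, 0, 0, -0.6, -0.2, 0, 0, 0, -0.6, -0.2, 0, 0, 0, -0.4, -0.12, 0, 0, 0, -0.128, -0.03, 0, 0, 0, 0, 0, 0, 0, 0, 0, 0, 0, 0, 0],
)

```text
time_s: 19.1
position: [0.6412, -0.1685, 0.1217]
tool_rot: [[-1.0, 0.017, -0.001], [0.017, 1.0, 0.0], [0.001, 0.0, -1.0]]
ft_force: [0.2, 0.4, -0.2]
grip_width: 0.0096
gripper_force: 58.6
```

Call:
jog_arm(
  rows=[0, 0, 0.4, 0, 0, 0, 0, 0.5, 0, 0, 0, 0, 0.2, 0, 0, 0, 0, 0.16, 0, 0, 0, 0, 0.1, 0, 0, 0, 0, 0, 0, 0, 0, 0, 0, 0, 0],
)

```text
time_s: 19.8
position: [0.6423, -0.1691, 0.0546]
tool_rot: [[-1.0, 0.017, 0.001], [0.017, 1.0, -0.001], [-0.001, -0.001, -1.0]]
ft_force: [0.0, 0.3, -0.6]
grip_width: 0.01
gripper_force: 58.6
```

```bash
python3 go.py .642 -.169 .0405 -1
```

```text
t=19.8 psi=-1.0 pos=[ 0.6423 -0.1691  0.0546] grip=0.0100 F=[ 0.   0.3 -0.6] | turn 0.0 then dx 0.0003 dy 0.0001 dz 0.0141
```

To row units: 0.005 m is 0.1, 0.004 m is 0.08.

Call:
jog_arm(
  rows=[0, 0, 0.1, 0, 0, 0, 0, 0.08, 0, 0, 0, 0, 0.06, 0, 0, 0, 0, 0.036, 0, 0, 0, 0, 0, 0, 0, 0, 0, 0, 0, 0],
)

```text
time_s: 20.4
position: [0.6419, -0.1689, 0.0406]
tool_rot: [[-1.0, 0.017, -0.0], [0.017, 1.0, -0.0], [0.0, -0.0, -1.0]]
ft_force: [-2.3, 1.0, 5.4]
grip_width: 0.0102
gripper_force: 59.2
```

Call:
jog_arm(
  rows=[0, 0, 0, 0, 0.012, 0, 0, 0, 0, 0.014, 0, 0, 0, 0, 0.018, 0, 0, 0, 0, 0.03, 0, 0, 0, 0, 0.04, 0, 0, 0, 0, 0.04, 0, 0, -0.2, 0, 0.04, 0, 0, -0.6, 0, 0.04, 0, 0, -0.8, 0, 0.05, 0, 0, -0.2, 0, 0.06],
)

```text
time_s: 21.4
position: [0.6435, -0.1695, 0.1355]
tool_rot: [[-1.0, 0.017, 0.007], [0.017, 1.0, -0.003], [-0.007, -0.003, -1.0]]
ft_force: [0.2, 0.6, 0.5]
grip_width: 0.06
gripper_force: 0.0
```

Call:
jog_arm(
  rows=[0, 0, 0, 0.0333, 0.06, 0, 0, 0, 0, 0.06, 0, 0, 0, 0, 0.06],
)

```text
time_s: 21.7
position: [0.6418, -0.1688, 0.1298]
tool_rot: [[-0.998, 0.068, -0.001], [0.068, 0.998, 0.0], [0.001, 0.0, -1.0]]
ft_force: [0.1, 0.6, 0.2]
grip_width: 0.06
gripper_force: 0.0
```

```bash
python3 go.py .432 -.356 .13 -4
```

```text
t=21.7 psi=-3.9 pos=[ 0.6418 -0.1688  0.1298] grip=0.0600 F=[0.1 0.6 0.2] | turn 0.1 then dx 0.1963 dy -0.2014 dz -0.0002
```

To row units: -0.03 m is -0.6, -0.025 m is -0.5.

Call:
jog_arm(
  rows=[0.3, -0.3, 0, 0, 0.06, 0.6, -0.6, 0, 0, 0.06, 0.6, -0.6, 0, 0, 0.06, 0.6, -0.6, 0, 0, 0.06, 0.6, -0.6, 0, 0, 0.06, 0.6, -0.6, 0, 0, 0.06, 0.4, -0.5, 0, 0, 0.06, 0.22, -0.22, 0, 0, 0.06, 0, 0, 0, 0, 0.06, 0, 0, 0, 0, 0.06],
)

```text
time_s: 22.7
position: [0.433, -0.3552, 0.1298]
tool_rot: [[-0.998, 0.069, 0.0], [0.069, 0.998, 0.001], [0.0, 0.001, -1.0]]
ft_force: [0.8, 0.2, 0.2]
grip_width: 0.0596
gripper_force: 0.0
```

```bash
python3 go.py .432 -.356 .13 -4
python3 - <<'E'
from rig import get_image
from h import *
d=get_image("wrist"); np.savez("pics/w84.npz",**d)
P=cloud(d); m=(P[...,2]>.014)&(P[...,2]<.03)&(abs(P[...,0]-.432)<.03)&(abs(P[...,1]+.356)<.03); q=P[m]; print(np.percentile(q[:,2],[50,90]),q.mean(0))
e=np.linalg.svd(q[:,:2]-q[:,:2].mean(0),full_matrices=False)[2][0]; print(np.degrees(np.arctan(e[1]/e[0])))
cv2.imwrite("pics/w84.png",d["pixels"][:,:,::-1])
E
```

```text
t=22.7 psi=-4.0 pos=[ 0.433  -0.3552  0.1298] grip=0.0596 F=[0.8 0.2 0.2] | turn 0.0 then dx 0.0009 dy -0.0009 dz -0.0002
[0.01975792 0.02134951] [ 0.43183537 -0.35771921  0.01909383]
-6.400605774037884
```

View pics/w84.png

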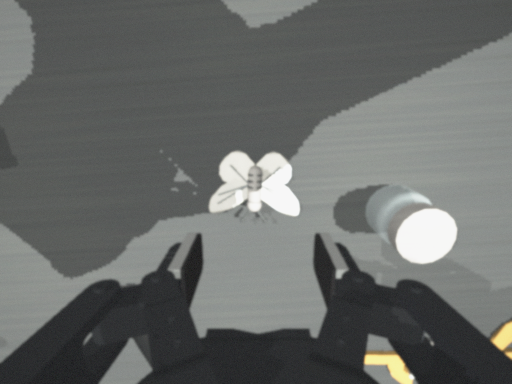

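Wrist view: 84's bar runs (255,166)–(255,209), with the jar at (415,225) clear.

Units first: shifts go in shares of 50 mm and turns go in shares of 90 degrees. So 0.03 m is 0.6, 0.02 m is 0.4, 1 degrees is 0.0111.

Call:
jog_arm(
  rows=[0.02, -0.036, 0.4, 0.0111, 0.05, 0, 0, 0.6, 0, 0.05, 0, 0, 0.6, 0, 0.05, 0, 0, 0.26, 0, 0.05, 0, 0, 0.09, 0, 0.05, 0, 0, 0, 0, 0.05, 0, 0, 0, 0, 0.05],
  squeeze=40,
)

```text
time_s: 23.45
position: [0.432, -0.3578, 0.0337]
tool_rot: [[-0.996, 0.087, 0.001], [0.087, 0.996, -0.002], [-0.001, -0.001, -1.0]]
ft_force: [-0.4, 0.1, -0.1]
grip_width: 0.0499
gripper_force: 0.0
```

```bash
python3 go.py .4325 -.357 .032 -5
```

```text
t=23.4 psi=-5.0 pos=[ 0.432  -0.3578  0.0337] grip=0.0499 F=[-0.4  0.1 -0.1] | turn 0.0 then dx -0.0004 dy 0.0009 dz 0.0017
```

Call:
jog_arm(
  rows=[0, 0, 0, 0, 0, 0, 0, 0, 0, 0, 0, 0, 0, 0, 0, 0, 0, 0, 0, 0, 0, 0, 0, 0, 0, 0, 0, 0, 0, 0],
  squeeze=60,
)

```text
time_s: 24.05
position: [0.4316, -0.3578, 0.0334]
tool_rot: [[-0.996, 0.087, 0.001], [0.087, 0.996, -0.001], [-0.001, -0.001, -1.0]]
ft_force: [0.2, 0.2, 6.1]
grip_width: 0.0101
gripper_force: 59.8
```

Call:
jog_arm(
  rows=[0, 0, -0.1, 0, 0, 0, 0, -0.3, 0, 0, 0, 0, -0.5, 0, 0, 0, 0, -0.6, 0, 0, 0, 0, -0.7, 0, 0, 0, 0, -0.2, -0.0722, 0, 0, 0, 0, 0, 0, 0, 0, 0, 0, 0],
)

```text
time_s: 24.85
position: [0.4311, -0.3572, 0.152]
tool_rot: [[-1.0, -0.024, -0.001], [-0.024, 1.0, 0.001], [0.001, 0.001, -1.0]]
ft_force: [-0.0, 0.2, -0.6]
grip_width: 0.0103
gripper_force: 59.0
```

```bash
python3 go.py .6437 -.0485 .15 1.5
```

```text
t=24.9 psi=1.4 pos=[ 0.4311 -0.3572  0.152 ] grip=0.0103 F=[-0.   0.2 -0.6] | turn -0.1 then dx -0.2206 dy 0.3030 dz 0.0020
```

To row units: 0.035 m is 0.7, 0.027 m is 0.54.

Call:
jog_arm(
  rows=[-0.2, 0.26, 0, 0, 0, -0.4, 0.54, 0, 0, 0, -0.5, 0.7, 0, 0, 0, -0.5, 0.7, 0, 0, 0, -0.5, 0.7, 0, 0, 0, -0.5, 0.7, 0, 0, 0, -0.5, 0.7, 0, 0, 0, -0.5, 0.7, 0, 0, 0, -0.4, 0.54, 0, 0, 0, -0.3, 0.36, 0, 0, 0],
)

```text
time_s: 25.85
position: [0.6391, -0.0534, 0.1511]
tool_rot: [[-1.0, -0.027, -0.002], [-0.027, 1.0, 0.001], [0.002, 0.001, -1.0]]
ft_force: [-0.4, 0.1, -1.7]
grip_width: 0.0099
gripper_force: 59.0
```

Call:
jog_arm(
  rows=[-0.1, 0.16, 0, 0, 0, 0, 0, 0, 0, 0, 0, 0, 0, 0, 0, 0, 0, 0, 0, 0],
)

```text
time_s: 26.25
position: [0.6428, -0.0499, 0.1525]
tool_rot: [[-1.0, -0.025, -0.001], [-0.025, 1.0, -0.0], [0.001, -0.0, -1.0]]
ft_force: [0.7, -0.5, -0.2]
grip_width: 0.0097
gripper_force: 59.0
```

```bash
python3 go.py .6437 -.0485 .055 1.5
```

```text
t=26.2 psi=1.4 pos=[ 0.6428 -0.0499  0.1525] grip=0.0097 F=[ 0.7 -0.5 -0.2] | turn -0.1 then dx -0.0010 dy 0.0014 dz 0.0975
```

To row units: 0.03 m is 0.6, 0.02 m is 0.4.

Call:
jog_arm(
  rows=[-0.01, 0.028, 0.4, 0, 0, 0, 0, 0.6, 0, 0, 0, 0, 0.6, 0, 0, 0, 0, 0.2, 0, 0, 0, 0, 0.14, 0, 0, 0, 0, 0, 0, 0, 0, 0, 0, 0, 0],
)

```text
time_s: 26.95
position: [0.6444, -0.0477, 0.0569]
tool_rot: [[-1.0, -0.026, 0.002], [-0.026, 1.0, -0.001], [-0.002, -0.001, -1.0]]
ft_force: [0.3, 0.4, -0.2]
grip_width: 0.01
gripper_force: 59.0
```

```bash
python3 go.py .6437 -.0485 .0412 1.5
```

```text
t=26.9 psi=1.5 pos=[ 0.6444 -0.0477  0.0569] grip=0.0100 F=[ 0.3  0.4 -0.2] | turn -0.0 then dx 0.0007 dy -0.0007 dz 0.0157
```

To row units: 0.006 m is 0.12, 0.004 m is 0.08.

Call:
jog_arm(
  rows=[0.01, -0.01, 0.12, 0, 0, 0, 0, 0.08, 0, 0, 0, 0, 0.06, 0, 0, 0, 0, 0.04, 0, 0, 0, 0, 0.02, 0, 0, 0, 0, 0, 0, 0, 0, 0, 0, 0, 0],
)

```text
time_s: 27.65
position: [0.6432, -0.0479, 0.0413]
tool_rot: [[-1.0, -0.027, 0.001], [-0.027, 1.0, -0.0], [-0.001, -0.0, -1.0]]
ft_force: [-5.9, 0.4, 14.2]
grip_width: 0.01
gripper_force: 60.7
```

```bash
python3 go.py .6437 -.0485 .0412 1.5
```

```text
t=27.6 psi=1.5 pos=[ 0.6432 -0.0479  0.0413] grip=0.0100 F=[-5.9  0.4 14.2] | turn 0.0 then dx -0.0005 dy -0.0007 dz 0.0001
```

Firmly seated. I'll release, retreat up and back from the stem, then check.

To row units: -0.04 m is -0.8, -0.03 m is -0.6.

Call:
jog_arm(
  rows=[0, 0, -0.01, 0, 0, 0, 0, 0, 0, 0.012, 0, 0, 0, 0, 0.016, 0, 0, 0, 0, 0.03, 0, 0, 0, 0, 0.04, 0, 0, 0, 0, 0.04, 0, 0, -0.2, 0, 0.04, 0, 0, -0.6, 0, 0.04, 0, 0, -0.8, 0, 0.05, 0, 0, -0.8, 0, 0.06],
)

```text
time_s: 28.65
position: [0.6431, -0.0479, 0.162]
tool_rot: [[-1.0, -0.026, -0.0], [-0.026, 1.0, 0.0], [0.0, 0.0, -1.0]]
ft_force: [-0.2, 0.0, -0.7]
grip_width: 0.06
gripper_force: 0.0
```

Call:
jog_arm(
  rows=[0.6, 0, -0.6, 0, 0.06, 0.8, 0, -0.4, 0, 0.06, 1, 0, 0, 0, 0.06, 1, 0, 0, 0, 0.06, 1, 0, 0, 0, 0.06, 0.4, 0, 0, 0, 0.06, 0, 0, 0, 0, 0.06, 0, 0, 0, 0, 0.06],
)

```text
time_s: 29.45
position: [0.4042, -0.0545, 0.2109]
tool_rot: [[-1.0, -0.026, 0.002], [-0.026, 1.0, -0.001], [-0.002, -0.001, -1.0]]
ft_force: [-0.2, 0.9, 1.1]
grip_width: 0.0602
gripper_force: 0.0
```

```bash
python3 - <<'E'
from rig import get_image
from h import *
D={"116":(.6205,.199),"100":(.637,.0745),"84":(.6437,-.0485),"68":(.642,-.169)}
r=[]
for n in ["scene","side"]:
    d=get_image(n); np.savez(f"pics/{n}2.npz",**d); P=cloud(d)
    r.append(cv2.resize(ortho(d,.56,.72,-.29,.35,.028,1250),(800,200)))
    for k,(x,y) in D.items():
        w=(abs(P[...,0]-x)<.032)&(abs(P[...,1]-y)<.025); q=P[w&(P[...,2]>.021)&(P[...,2]<.04)]
        wing=P[(abs(P[...,0]-x)<.04)&(abs(abs(P[...,1]-y)-.024)<.008)&(P[...,2]>.006)&(P[...,2]<.018)]
        e=np.linalg.svd(q[:,:2]-q[:,:2].mean(0),full_matrices=False)[2][0]
        A=np.linalg.lstsq(np.c_[wing[:,:2]-[x,y],np.ones(len(wing))],wing[:,2],rcond=None)[0]
        print(n,k,(1000*(q.mean(0)-[x,y,0])).round(1),"ang",np.degrees(np.arctan(e[1]/e[0])).round(1),"wing tilt,z",A.round(4))
    P0=cloud(load("%s0"%n))
    for Q,t in((P0,"tin0"),(P,"tin2")):
        q=Q[(abs(Q[...,0]-.447)<.035)&(abs(Q[...,1]-.242)<.04)&(Q[...,2]>.048)&(Q[...,2]<.065)]; print(t,len(q),q.mean(0).round(4) if len(q) else "")
cv2.imwrite("pics/final.png",np.vstack(r))
E
```

```text
scene 116 [ 1.9  0.7 25.4] ang 9.3 wing tilt,z [ 0.002  -0.0029  0.0107]
scene 100 [ 1.7  1.4 25. ] ang 4.3 wing tilt,z [0.006  0.0037 0.0102]
scene 84 [ 2.6  2.9 24.8] ang 0.3 wing tilt,z [0.009  0.0031 0.0103]
scene 68 [ 3.3  2.1 24.6] ang -7.7 wing tilt,z [0.001  0.0033 0.0099]
tin0 216 [0.4471 0.2413 0.051 ]
tin2 215 [0.447  0.241  0.0509]
side 116 [ 0.3 -1.5 26.1] ang 9.0 wing tilt,z [0.0161 0.0007 0.013 ]
side 100 [ 0.4 -0.8 26.1] ang 6.2 wing tilt,z [0.0129 0.009  0.0127]
side 84 [ 1.   0.2 25.7] ang 1.3 wing tilt,z [0.0149 0.0254 0.0123]
side 68 [ 0.5  0.  25.8] ang 0.7 wing tilt,z [0.0074 0.0234 0.0116]
tin0 219 [0.4461 0.2385 0.053 ]
tin2 102 [0.4575 0.2367 0.0529]
```

View pics/final.png

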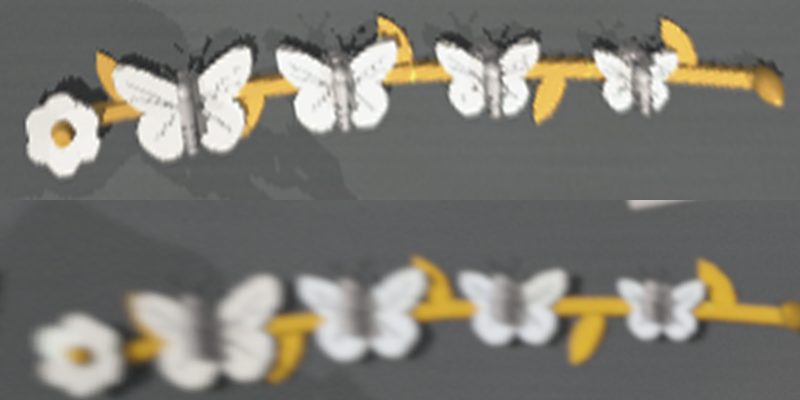

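The four butterflies at (192,105), (343,85), (493,75) and (642,75) lie largest to smallest from the flower. They are flat, within 3–4 mm of their disc centres, with heads pointing away. The tin's scene-view position is unchanged; the side view sees only half of it.

```bash
python3 -c "from rig import close_job; print(close_job())"
```

```text
the job is handed in; nothing more can be done
None
```

The job is handed in at about 29.5 s: all four butterflies lie flat on their discs, largest by the flower, each within about 4 mm of centre and heads pointing away, and the tin has not moved; no verdict was returned.

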